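# Index a vase stand three clicks and hold it

### The arm

A 6-joint arm with a two-finger parallel gripper is mounted at the origin on the work surface. World frame = base frame: x ahead of the robot, y to its left, z up, the work surface at z = 0. Lengths are in m, angles in rad, forces in N, time in s.
With the tool pointing down it reaches from about 0.225 to 0.875 m from the base axis. Payload 3.4 kg.
Tool frame: the origin (TCP) lies at the very end of the fingers, on their centre line; the grasp point (between the pads) lies 19 mm behind it; z points along the fingers, y is the line along which they close (so a half turn about z gives the same grasp; the last joint's range is limited). The gripper opens to 85 mm and grips with 20 to 120 N. Pads are 22 mm wide; open, the fingers measure 114 mm over their backs; the gripper's body (76 mm by 85 mm) begins 54 mm behind the grasp point. The pads swing forward as they close: fully open they stand 13 mm farther back than shut.
Start: joints at [1.102, 0.276, 1.505, -0, 1.361, -0.121], TCP at [0.196, 0.541, 0.231] pointing down, gripper open.
Joint ranges: [-2.89, 2.89], [-0.75, 2.08], [0.22, 2.7], [-1.18, 4.32], [0.11, 2.71], [-2.7, 2.7]. Speed limits (rad/s): [2.57, 2.57, 3.14, 3.14, 3.14, 3.14].

### API

Orientations are given as a unit quaternion [w, x, y, z].
In Python, from rig import manip gives the robot as it stands. The module is installed in compiled form; this text tells all that it offers.
- The arm moves only by the tool play_rows, never from a script. Its argument "motion" is a list of rows, each a list of 5 numbers: the shift along the tool's x, y, z in units of 40 mm (1.0 is 40 mm), then the turn about the tool's z in units of 10 degrees (1.0 is 10 degrees), then the finger opening in mm, from 0 to 85.4. A call has 1 to 5 rows; each row is the pose to reach, as a shift and turn from the pose commanded when the call began, along the tool's axes at that moment; what a row does not reach only later rows make up. A row lasts 1/8 s, in which the tool goes at most 62.5 mm and 10.7 degrees, less where a joint would pass 70% of its speed; a pose out of reach is approached as far as the arm can. A call with a gripper value outside its range is refused whole. The fingers move at their own pace and stop on an object; "newtons" is the grip in N (left out, the last holds). Time passes only in rows, so rows that repeat a pose let the fingers close. It gives the time, the measured TCP pose, the force, the opening and the grip force at its end, in the units of the state.
- manip.get_state(): the state, without advancing time (a new reading comes with each control period).
- manip.get_image(name): name is "scene" or "top"; returns a dict with "img" (400x640x3 uint8, red, green, blue), "range_z" (400x640 float32, m along the optical axis (not along the pixel's ray), 0 where there is no reading), "fx", "fy", "cx", "cy" (pixels), "R" (3x3) and "t" (3): a world point X has camera coordinates R X + t. Camera axes: x right, y down, z forward; pixel columns grow to the right and rows downward; lengths in m; the calibration is good to about 2 mm. A picture is of the moment at which its call begins.
- manip.sign_off(): hands the job in; it is judged then, once.
The state is a dict: "clock": time; "qpos": joint angles; "qd": joint speeds; "effort": joint torques, N m; "position": TCP position; "ee_rot": TCP orientation; "contact_force": force on the tool from outside, world axes, zero at the start; "moment": the same for the moment, N m; "width": finger opening in m; "gripper_force": force on a finger pad.
Only numpy, scipy, OpenCV 4.12 (cv2) and the standard library are available. Lean on these libraries where they do the work, as an engineer would, in place of code of your own. Each camera call takes 0.05 s, during which the arm holds its last target. There are 200 camera calls.

### The job

Turn the vase to its next panel: lightly take the upright porcelain handle of the vase stand's lever (a gentle pinch, about 20 to 25 N, it is brittle) and swing it clockwise seen from above, feeling the clicks, until the catch has dropped into its gap for the third time, and do not run on past the fourth pin. The stand springs back when let go, so the program finishes while still holding the handle there, still, with the vase standing upright in its place on the wheel and the other things left alone.

Things in the scene. Friction and masses are not known exactly. Their poses are not given: they have to be found in the camera images.
- stand: grey cast foot of the vase stand, fixed to the table, 144 mm across, with a low tongue under the catch; origin at table height on the vertical axis of the wheel, z up
- wheel: aluminium wheel with lever, 148 mm across, top 54 mm above the table, rubber pad on it (116 mm across, top at 66 mm). Origin at table height on the axis, z up; at rest its axes are the stand's. Turns clockwise from above (yaw falls), 0.80 rad to its far stop. A return spring (about 0.85 N m, 4.5 N at the handle) always pulls it back; nothing latches it
- handle (a point): point on the lever's upright white porcelain handle, 88 mm above the table, 190 mm from the wheel's axis. A plain cylinder 18 mm thick, from 58 to 112 mm above the table, on a brass collar 26 mm wide; below it the steel lever bar, 20 mm wide, top at 54 mm. It must take no more than about 45 N from each finger
- first_pin (a point): the first of five upright steel pins (7 mm thick, up to 69.5 mm high) that stand on the wheel 68 mm from its axis, 0.12 rad apart, and pass the catch one after another; this point is 64 mm high
- third_gap (a point): point on the wheel midway between the third and fourth pins, 68 mm from the axis, 64 mm high; at the third click it stands right before the follower (y = 0 in the catch's frame, positive before that)
- catch: dark steel catch block, 80 mm high, fixed beside the wheel; origin on the wheel's axis at table height, x axis pointing from there to the follower. Its angle about the axis varies 0.05 rad either way, so the lever's free travel before the first pin meets the follower is about 0.03 to 0.13 rad
- follower (a point): brass post of the catch, 7 mm thick, sprung inwards over the pins; the point is 64 mm high. Push at the handle is a sawtooth: a jump to about 8 N as a pin is met, then a fall to about 2 N until the follower drops into the gap behind that pin (one click), where the next pin is met at once: a jump to 7 N. Clicks are 0.12 rad apart, 23 mm at the handle
- vase: red vase standing loose on the rubber pad, 172 mm high, 104 mm across its belly, 72 mm across its foot; origin at the centre of its underside
- saucer_a: bystander: white saucer, 96 mm across, 14 mm high, on the table under the lever's sweep; origin at its underside
- saucer_b: bystander: white saucer, 100 mm across, 14 mm high, beside the stand; origin at its underside
- saucer_c: bystander: white saucer, 100 mm across, 14 mm high, at the left edge; origin at its underside
- bowl: bystander: white bowl, 92 mm across, 50 mm high, behind the stand; origin at its underside
- brush: bystander: broad flat brush with a wooden handle lying on the table, 180 mm long; origin at its underside
- jar: bystander: glass jar with a wooden lid, 56 mm across, 70 mm high; origin at its underside
- small_vase: bystander: bare copper vase, 72 mm across, 105 mm high; origin at its underside
Mind the look-alikes: they are no part of the job. Several things have the shape of the vase; the one meant has the colours described above.

How it is judged:
On the way, in this order (a step that is already met when the one before it is completed fails the run):
1. the lever has been taken and moved on to the first click (y of third_gap in the frame of catch below 0.0195 m and contact force between the fingers and wheel above 1 N), for 0.02 s.
2. the second click has been reached (y of third_gap in the frame of catch below 0.0115 m and contact force between the fingers and wheel above 1 N), for 0.02 s.
At the end, for the whole second after the job is handed in: The wheel is held by the fingers (more than 1.5 N) in the third click: the gap between third and fourth pin is within about 3 mm (8 mm at the handle) of the follower; wheel and vase are still, the vase upright within 0.08 rad and within 10 mm of the wheel's axis on its pad (y of third_gap in the frame of catch between -0.003 and 0.0032 m and contact force between the fingers and wheel above 1.5 N and angular speed of wheel below 0.05 rad/s and angle between vase's own z axis and vertical below 0.08 rad and horizontal distance between vase and wheel below 0.01 m and linear speed of vase below 0.02 m/s and z of vase in the frame of wheel between 0.062 and 0.07 m); the arm keeps its last pose, push and grip.
It fails at once if the fourth pin ran past the catch (y of third_gap in the frame of catch below -0.005 m).
It fails at once if the porcelain handle was gripped or pushed too hard (over 90 N, both fingers together) (contact force between the fingers and wheel above 90 N).
It fails at once if the vase tipped or slid off its place (angle between vase's own z axis and vertical above 0.15 rad or horizontal distance between vase and wheel above 0.015 m).
It fails at once if one of the other things was moved more than 25 mm (distance of any of saucer_a, saucer_b, saucer_c, bowl, brush, jar, small_vase from where it was at the start of the episode above 0.025 m).
It also fails if it takes over 54 s, if anything falls off the work surface, if the arm or the gripper's body presses on something with over 40 N, if the wrist force passes 120 N, or if a joint passes its speed limit or range.

## Working session

There is one attempt and no reset: what is moved stays moved. The work goes in short steps, Python scripts to look and compute and a tool call to move; the robot and the scene stay as the last step left them, time stands still between calls to the robot, and variables do not carry over. Pictures are saved under pics/ and viewed, at most 10 in all, crops included, and the job is handed in when it is done.

Besides the shell and the picture viewer there is one more tool, called after "Request:" as name(argument=value, ...) on one line, values as JSON. play_rows: Moves the arm, as the interface text tells. Its arguments: {"type":"object","properties":{"motion":{"type":"array","items":{"type":"array","items":{"type":"number"}}},"newtons":{"type":"number"}},"required":["motion"]}

```bash
mkdir -p pics
cat > h.py <<'E'
import numpy as np,cv2
from rig import manip
def pts(d):
    z=d["range_z"];v,u=np.mgrid[:z.shape[0],:z.shape[1]]
    c=np.stack([(u-d["cx"])/d["fx"]*z,(v-d["cy"])/d["fy"]*z,z],-1)
    return (c-d["t"])@np.array(d["R"])
E
python3 - <<'E'
from h import *
s=manip.get_state();print({k:np.round(v,3) for k,v in s.items()})
for n in("scene","top"):
    d=manip.get_image(n);cv2.imwrite(f"pics/{n}.png",d["img"][:,:,::-1]);np.savez(f"{n}.npz",**d)
    print(n,d["fx"],d["cx"],d["cy"],np.round(d["R"],3).tolist(),np.round(d["t"],3))
E
```

```text
{'clock': np.float64(0.0), 'qpos': array([ 1.102,  0.277,  1.506,  0.   ,  1.361, -0.121]), 'qd': array([ 0.001, -0.   , -0.001, -0.001, -0.001, -0.001]), 'effort': array([-2.0000e-03, -4.1678e+01, -2.4580e+01, -0.0000e+00,  1.1000e-02,
        0.0000e+00]), 'position': array([0.196, 0.54 , 0.23 ]), 'ee_rot': array([-0.   ,  0.173,  0.985, -0.001]), 'contact_force': array([-0.173,  0.512,  0.455]), 'moment': array([-0.041,  0.009,  0.001]), 'gripper_force': np.float64(0.0), 'width': np.float64(0.086)}
scene 428.03435289178634 321.53130364400306 196.99526598365995 [[-0.768, 0.641, -0.013], [0.414, 0.48, -0.774], [-0.489, -0.6, -0.633]] [ 0.4   -0.14   1.577]
top 468.0975047041625 326.0681872384251 203.58563143613526 [[-0.02, -1.0, 0.007], [-0.976, 0.018, -0.219], [0.219, -0.011, -0.976]] [0.007 0.561 1.377]
```

View pics/top.png

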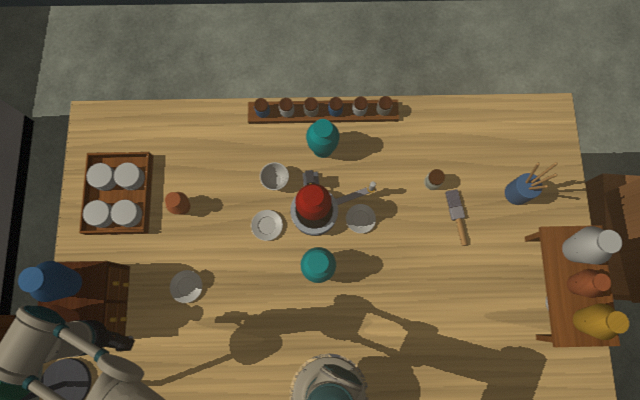

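View pics/scene.png

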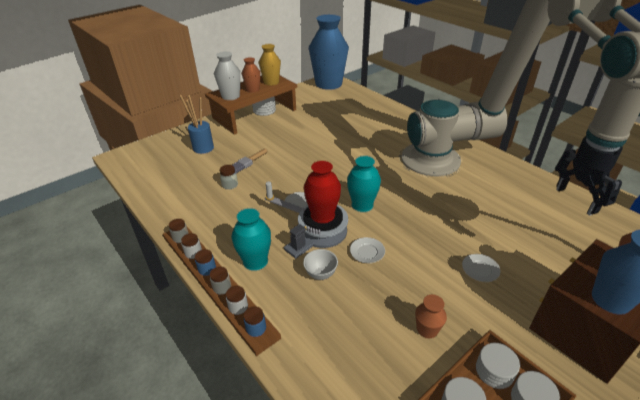

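The top view shows the stand with the red vase at about (314,205), the white handle at (373,186) and the catch at (310,178). The scene view shows the handle at (268,188). I'll measure these next.

Run:
```python
from h import *
T=np.load("top.npz");S=np.load("scene.npz")
for n,d in(("top",T),("scene",S)):
    P=pts(d);im=d["img"].astype(int);ok=d["range_z"]>0
    near=ok&(np.hypot(P[...,0]-0.55,P[...,1])<.4)
    # handle: white, z .06-.113
    sp=im.max(-1)-im.min(-1)
    m=near&(P[...,2]>.065)&(P[...,2]<.118)&(sp<40)&(im.max(-1)>120)
    k,l,st,c=cv2.connectedComponentsWithStats(m.astype(np.uint8))
    for i in range(1,k):
        if st[i,4]>5: print(n,"white",c[i].round(1),st[i,4],P[l==i].mean(0).round(4),P[l==i].min(0).round(3),P[l==i].max(0).round(3))
    red=near&(im[...,0]>90)&(im[...,1]<40)
    print(n,"red",red.sum(),P[red].mean(0).round(4),P[red].min(0).round(3),P[red].max(0).round(3))
    for lo,hi in((.066,.1),(.1,.15),(.15,.17),(.169,.18),(.17,.2),(.2,.233),(.233,.25)):
        q=P[red&(P[...,2]>lo)&(P[...,2]<=hi)]
        if len(q)>9:
            A=np.c_[2*q[:,:2],np.ones(len(q))];s=np.linalg.lstsq(A,(q[:,:2]**2).sum(1),rcond=None)[0]
            print(lo,len(q),q.mean(0).round(4),q.min(0).round(3),q.max(0).round(3),"fit",s[:2].round(4))
a=cv2.resize(T["img"][150:260,230:420],None,fx=4,fy=4,interpolation=2)
cv2.imwrite("pics/c1.png",a[:,:,::-1])
b=cv2.resize(S["img"][155:275,235:385],None,fx=5,fy=5,interpolation=2)
cv2.imwrite("pics/c2.png",b[:,:,::-1])
```

```text
top white [372.1 184.2] 28 [ 0.6085 -0.1429  0.1062] [ 0.601 -0.152  0.07 ] [ 0.614 -0.137  0.116]
top red 204 [0.5364 0.0346 0.217 ] [0.496 0.006 0.144] [0.589 0.079 0.244]
0.17 48 [0.5329 0.0554 0.188 ] [0.496 0.009 0.171] [0.589 0.079 0.2  ] fit [0.5439 0.0394]
0.2 49 [0.5225 0.0286 0.2088] [0.506 0.012 0.2  ] [0.584 0.056 0.233] fit [0.5439 0.0346]
0.233 102 [0.5466 0.0267 0.2372] [0.519 0.006 0.233] [0.572 0.06  0.244] fit [0.5456 0.0312]
scene white [269.2 188.5] 68 [ 0.6114 -0.1384  0.094 ] [ 0.601 -0.151  0.066] [ 0.618 -0.133  0.117]
scene red 1288 [0.5587 0.0622 0.1787] [0.508 0.011 0.066] [0.596 0.087 0.243]
0.066 110 [0.5561 0.0647 0.0807] [0.524 0.049 0.067] [0.576 0.072 0.098] fit [0.549  0.0446]
0.1 194 [0.56   0.0738 0.1266] [0.519 0.058 0.1  ] [0.587 0.085 0.15 ] fit [0.5533 0.0601]
0.15 146 [0.5642 0.0756 0.1605] [0.513 0.05  0.15 ] [0.594 0.087 0.17 ] fit [0.5472 0.0372]
0.169 118 [0.5622 0.0739 0.1751] [0.508 0.046 0.169] [0.596 0.087 0.18 ] fit [0.547  0.0365]
0.17 341 [0.5623 0.0695 0.1854] [0.508 0.031 0.17 ] [0.596 0.087 0.2  ] fit [0.549  0.0426]
0.2 303 [0.5582 0.054  0.2104] [0.517 0.019 0.2  ] [0.586 0.078 0.233] fit [0.5521 0.0431]
0.233 193 [0.5496 0.0389 0.2399] [0.521 0.011 0.233] [0.575 0.064 0.243] fit [0.549 0.038]
```

View pics/c1.png

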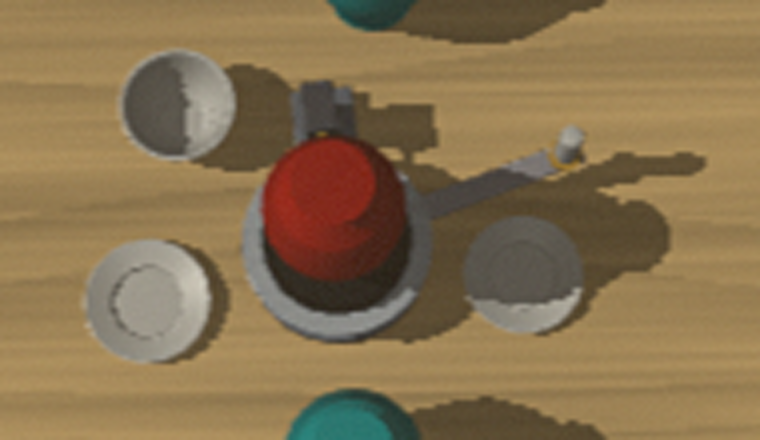

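View pics/c2.png

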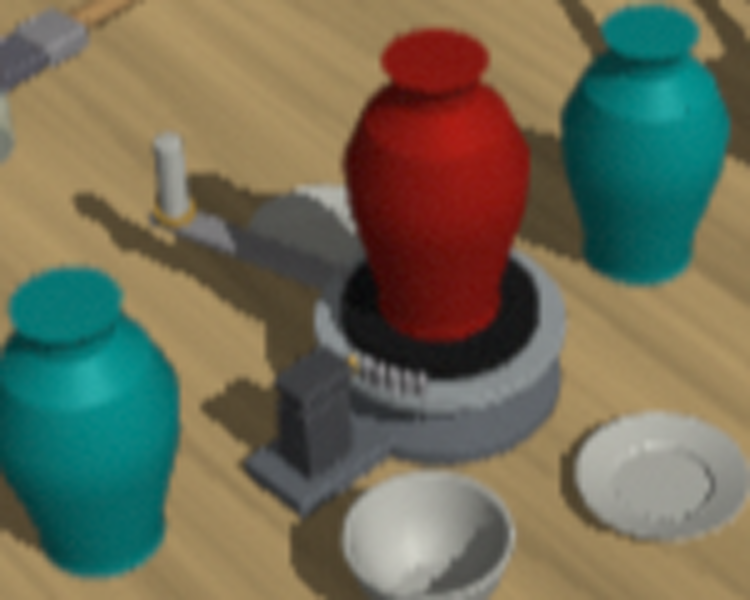

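The crops confirm one red vase on the black pad. The five pins sit right of the brass follower, whose crop pixel is (355,360), and the handle is upright with a brass collar. Next I'll get the axis, catch and pins.

```bash
cat >> h.py <<'E'
def cast(d,u,v,z):
    R=np.array(d["R"]);c=-R.T@d["t"];r=R.T@np.array([(u-d["cx"])/d["fx"],(v-d["cy"])/d["fy"],1.])
    return c+r*(z-c[2])/r[2]
def proj(d,X):
    p=np.array(d["R"])@X+d["t"];return np.array([d["fx"]*p[0]/p[2]+d["cx"],d["fy"]*p[1]/p[2]+d["cy"]])
E
python3 - <<'E'
from h import *
from scipy.optimize import least_squares
T=np.load("top.npz");S=np.load("scene.npz")
# pad: black pixels cast on z=.066, convex hull outer arc fit with R=.058
for n,d,w in(("scene",S,(300,350,195,235)),("top",T,(290,340,185,235))):
    im=d["img"].astype(int);m=np.zeros(im.shape[:2],bool);m[w[2]:w[3],w[0]:w[1]]=1
    m&=(im.max(-1)<45)
    P=pts(d);m&=(abs(P[...,2]-.066)<.012)
    cs,_=cv2.findContours(m.astype(np.uint8),cv2.RETR_EXTERNAL,cv2.CHAIN_APPROX_NONE)
    c=max(cs,key=len)[:,0];q=np.array([cast(d,u,v,.066)[:2] for u,v in c])
    f=least_squares(lambda s:np.hypot(*(q-s).T)-.058,[.549,.038],loss="soft_l1",f_scale=.001)
    r=np.hypot(*(q-f.x).T);print(n,"pad",len(q),f.x.round(4),np.percentile(r,[10,50,90]).round(4))
    # wheel top gray ring
    g=(abs(P[...,2]-.054)<.006)&((im.max(-1)-im.min(-1))<40)&(np.hypot(P[...,0]-.549,P[...,1]-.038)<.085)
    q=P[g];print("ring",g.sum(),q.min(0).round(3),q.max(0).round(3))
# catch block top z=.08, handle
for n,d in(("scene",S),("top",T)):
    P=pts(d);im=d["img"].astype(int)
    b=(abs(P[...,2]-.08)<.006)&(im.max(-1)<110)&((im.max(-1)-im.min(-1))<30)&(P[...,0]>.61)&(P[...,0]<.7)&(abs(P[...,1]-.045)<.05)
    v,u=np.nonzero(b);print(n,"block",b.sum(),P[b].mean(0).round(4),P[b].min(0).round(3),P[b].max(0).round(3))
# follower & pins in scene crop (x5, offset 235,155)
for cu,cv in((355,360),(362,372),(377,375),(392,378),(408,381),(422,384)):
    X=cast(S,235+cu/5-.4,155+cv/5-.4,.0675);print((cu,cv),X.round(4))
b=cv2.resize(S["img"][215:245,285:330],None,fx=16,fy=16,interpolation=cv2.INTER_CUBIC)
cv2.imwrite("pics/c3.png",b[:,:,::-1])
E
```

```text
scene pad 115 [0.5466 0.0356] [0.0367 0.0555 0.0605]
ring 430 [ 0.471 -0.044  0.048] [0.631 0.109 0.06 ]
top pad 37 [0.5555 0.0381] [0.0535 0.0578 0.0637]
ring 488 [ 0.471 -0.044  0.048] [0.631 0.105 0.06 ]
scene block 111 [0.6483 0.0488 0.0813] [0.613 0.033 0.074] [0.668 0.063 0.086]
top block 100 [0.6449 0.0451 0.0792] [0.626 0.032 0.074] [0.666 0.059 0.086]
(355, 360) [0.6152 0.0435 0.0675]
(362, 372) [0.6182 0.0538 0.0675]
(377, 375) [0.6134 0.0611 0.0675]
(392, 378) [0.6085 0.0685 0.0675]
(408, 381) [0.6033 0.0762 0.0675]
(422, 384) [0.5989 0.0831 0.0675]
```

View pics/c3.png

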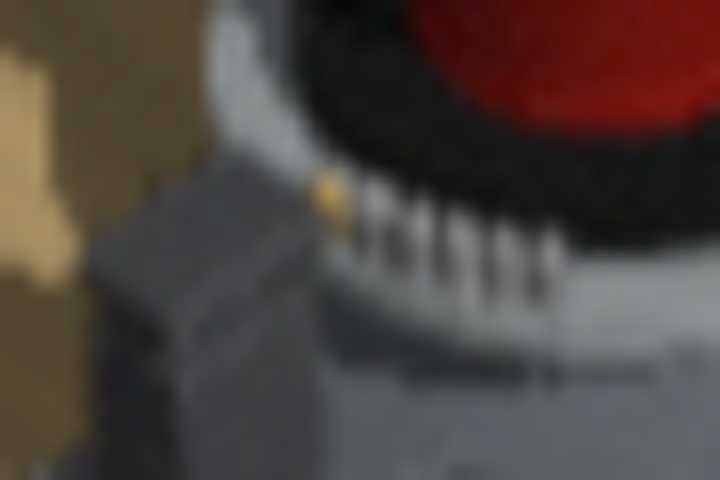

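The picture shows the follower top at crop (328,180) and five pin tops from (375,190) to (553,232), so the first pin is just short of the follower. Axis is about (0.549,0.037), handle about (0.607,-0.145). I'll move over the handle at a safe height.

Request:
play_rows(motion=[[0,0,-1.5,0,85],[-1.16,-0.95,-1.75,0,85],[-2.3,-1.9,-1.75,0,85],[-3.5,-2.8,-1.75,0,85],[-4.7,-3.8,-1.75,0,85]], newtons=22)

```text
clock: 0.72
position: [0.3216, 0.332, 0.3011]
ee_rot: [0.0, 0.173, 0.985, 0.0]
contact_force: [0.8, 0.7, -0.7]
width: 0.0851
gripper_force: 0.0
```

Request:
play_rows(motion=[[-1.16,-0.95,0,0,85],[-2.3,-1.9,0,0,85],[-3.5,-2.8,0,0,85],[-4.7,-3.8,0,0,85],[-5.8,-4.7,0,0,85]])

```text
clock: 1.35
position: [0.4755, 0.0758, 0.301]
ee_rot: [-0.0, 0.173, 0.985, 0.0]
contact_force: [0.9, 0.5, -0.6]
width: 0.0851
gripper_force: 0.0
```

Request:
play_rows(motion=[[-1.1,-0.9,0,1.05,85],[-2.1,-1.7,0,2.1,85],[-3.1,-2.5,0,3.15,85],[-4.1,-3.3,0,4.2,85],[-5.0,-4.1,0,5.25,85]])

```text
clock: 1.98
position: [0.6077, -0.1461, 0.3006]
ee_rot: [-0.001, 0.593, 0.805, 0.0]
contact_force: [0.7, -0.7, -1.1]
width: 0.0849
gripper_force: 0.0
```

```bash
cat > st.py <<'E'
from h import *
from scipy.spatial.transform import Rotation as Ro
s=manip.get_state();q=s["ee_rot"];R=Ro.from_quat([q[1],q[2],q[3],q[0]]).as_matrix()
print(round(float(s["clock"]),2),s["position"].round(4),"x",R[:,0].round(3),"y",R[:,1].round(3),"F",s["contact_force"].round(2),"w",round(float(s["width"]),4),"g",round(float(s["gripper_force"]),1))
E
python3 st.py
python3 - <<'E'
from h import *
import sys
s=manip.get_state();q=s["ee_rot"]
from scipy.spatial.transform import Rotation as Ro
R=Ro.from_quat([q[1],q[2],q[3],q[0]]).as_matrix()
print("units to grasp",(R.T@(np.array([.607,-.145,.069])-s["position"])/.04).round(3))
E
```

```text
1.98 [ 0.6077 -0.1461  0.3006] x [-0.296  0.955  0.001] y [ 0.955  0.296 -0.001] F [ 0.71 -0.68 -1.14] w 0.0849 g 0.0
units to grasp [ 0.027 -0.006  5.789]
```

Request:
play_rows(motion=[[0,0,1.5,0,85],[0,0,3.0,0,85],[0,0,4.4,0,85],[0,0,5.3,0,85],[0,0,5.7,0,85]])

```text
clock: 2.6
position: [0.6054, -0.144, 0.0705]
ee_rot: [-0.002, 0.591, 0.807, -0.001]
contact_force: [0.4, -0.2, 0.8]
width: 0.0847
gripper_force: 0.0
```

```bash
python3 st.py
python3 - <<'E'
from h import *
d=manip.get_image("scene");np.savez("s2.npz",**d)
cv2.imwrite("pics/c4.png",cv2.resize(d["img"][100:260,200:380],None,fx=3.5,fy=3.5,interpolation=2)[:,:,::-1])
E
```

```text
2.6 [ 0.6054 -0.144   0.0705] x [-0.302  0.953  0.003] y [ 0.953  0.302 -0.004] F [ 0.36 -0.18  0.78] w 0.0847 g 0.0
```

View pics/c4.png

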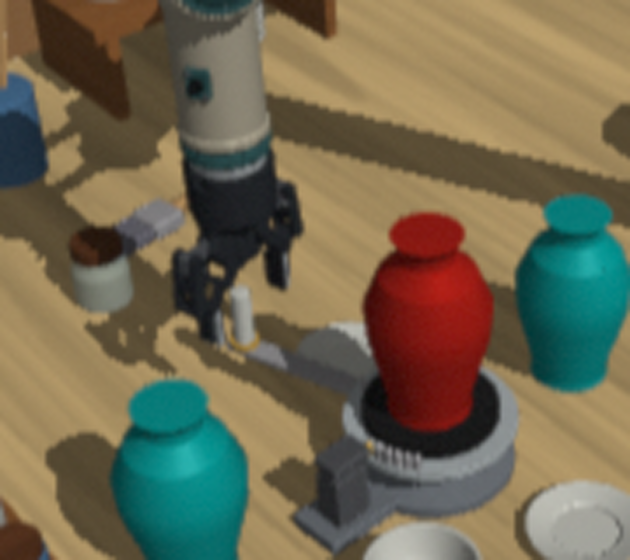

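The open fingers straddle the handle, which is at crop (242,317). Nothing is touched, so I'll close gently.

Request:
play_rows(motion=[[0,0,0,0,50],[0,0,0,0,30],[0,0,0,0,22],[0,0,0,0,16],[0,0,0,0,14]], newtons=22)

```text
clock: 3.28
position: [0.6092, -0.1444, 0.0747]
ee_rot: [0.002, 0.591, 0.807, 0.001]
contact_force: [2.8, 2.4, 4.5]
width: 0.0175
gripper_force: 21.9
```

Request:
play_rows(motion=[[0,0,0,0,12],[0,0,0,0,12],[0,0,0,0,12],[0,0,0,0,12],[0,0,0,0,12]])

```text
clock: 3.9
position: [0.6089, -0.1445, 0.0747]
ee_rot: [0.002, 0.591, 0.807, 0.001]
contact_force: [4.0, 2.5, 6.0]
width: 0.0177
gripper_force: 22.0
```

```bash
python3 st.py
```

```text
3.9 [ 0.6089 -0.1445  0.0747] x [-0.302  0.953 -0.002] y [0.953 0.302 0.004] F [3.99 2.49 5.96] w 0.0177 g 22.0
```

Request:
play_rows(motion=[[0.002,-0.143,0,0.172,12],[0.002,-0.143,0,0.172,12]])

```text
clock: 4.15
position: [0.6032, -0.1465, 0.0747]
ee_rot: [0.002, 0.603, 0.798, 0.001]
contact_force: [3.8, 1.3, 5.1]
width: 0.0177
gripper_force: 22.0
```

Request:
play_rows(motion=[[0.002,-0.143,0,0.172,12],[0.002,-0.143,0,0.172,12]])

```text
clock: 4.4
position: [0.5982, -0.148, 0.0747]
ee_rot: [0.002, 0.615, 0.789, 0.001]
contact_force: [5.4, 1.9, 5.1]
width: 0.0175
gripper_force: 22.0
```

Request:
play_rows(motion=[[0.002,-0.143,0,0.172,12],[0.002,-0.143,0,0.172,12]])

```text
clock: 4.65
position: [0.5925, -0.1495, 0.0747]
ee_rot: [0.002, 0.627, 0.779, 0.001]
contact_force: [4.5, 1.8, 4.7]
width: 0.0177
gripper_force: 22.0
```

Request:
play_rows(motion=[[0.002,-0.143,0,0.172,12],[0.002,-0.143,0,0.172,12]])

```text
clock: 4.9
position: [0.5864, -0.151, 0.0747]
ee_rot: [0.002, 0.638, 0.77, 0.001]
contact_force: [3.8, 0.1, 5.7]
width: 0.0174
gripper_force: 22.0
```

Request:
play_rows(motion=[[0.002,-0.143,0,0.172,12],[0.002,-0.143,0,0.172,12]])

```text
clock: 5.15
position: [0.5802, -0.1523, 0.0747]
ee_rot: [0.002, 0.65, 0.76, 0.0]
contact_force: [1.8, -1.4, 5.7]
width: 0.0175
gripper_force: 21.9
```

Request:
play_rows(motion=[[0.002,-0.143,0,0.172,12],[0.002,-0.143,0,0.172,12]])

```text
clock: 5.4
position: [0.576, -0.153, 0.0747]
ee_rot: [0.003, 0.661, 0.75, 0.001]
contact_force: [5.5, 0.1, 5.3]
width: 0.0175
gripper_force: 22.1
```

```bash
python3 st.py
```

```text
5.4 [ 0.576  -0.153   0.0747] x [-0.126  0.992 -0.003] y [0.992 0.126 0.005] F [5.46 0.12 5.35] w 0.0175 g 22.1
```

Request:
play_rows(motion=[[0.001,-0.095,0,0.115,12],[0.001,-0.095,0,0.115,12]])

```text
clock: 5.65
position: [0.5724, -0.1536, 0.0747]
ee_rot: [0.003, 0.668, 0.744, 0.001]
contact_force: [6.1, -0.6, 4.9]
width: 0.0171
gripper_force: 22.1
```

Request:
play_rows(motion=[[0.001,-0.095,0,0.115,12],[0.001,-0.095,0,0.115,12]])

```text
clock: 5.9
position: [0.5683, -0.1541, 0.0747]
ee_rot: [0.003, 0.676, 0.737, 0.001]
contact_force: [4.4, -1.1, 5.1]
width: 0.0174
gripper_force: 22.0
```

Request:
play_rows(motion=[[0.001,-0.095,0,0.115,12],[0.001,-0.095,0,0.115,12]])

```text
clock: 6.15
position: [0.5641, -0.1546, 0.0747]
ee_rot: [0.003, 0.683, 0.73, 0.0]
contact_force: [3.2, -1.8, 5.3]
width: 0.0173
gripper_force: 22.0
```

Request:
play_rows(motion=[[0.001,-0.095,0,0.115,12],[0.001,-0.095,0,0.115,12]])

```text
clock: 6.4
position: [0.5598, -0.155, 0.0747]
ee_rot: [0.002, 0.69, 0.723, -0.0]
contact_force: [3.8, -2.2, 6.1]
width: 0.0176
gripper_force: 22.0
```

Request:
play_rows(motion=[[0.001,-0.095,0,0.115,12],[0.001,-0.095,0,0.115,12]])

```text
clock: 6.65
position: [0.5562, -0.1552, 0.0747]
ee_rot: [0.003, 0.698, 0.716, 0.0]
contact_force: [3.0, -1.5, 4.5]
width: 0.0169
gripper_force: 22.0
```

Request:
play_rows(motion=[[0.001,-0.095,0,0.115,12],[0.001,-0.095,0,0.115,12]])

```text
clock: 6.9
position: [0.5535, -0.1553, 0.0747]
ee_rot: [0.003, 0.705, 0.709, 0.001]
contact_force: [5.4, -2.5, 4.6]
width: 0.0173
gripper_force: 22.1
```

```bash
python3 st.py;  python3 - <<'E'
from h import *
d=manip.get_image("scene");np.savez("s3.npz",**d)
cv2.imwrite("pics/c5.png",cv2.resize(d["img"][210:250,285:335],None,fx=15,fy=15,interpolation=2)[:,:,::-1])
E
```

```text
6.9 [ 0.5535 -0.1553  0.0747] x [-0.007  1.    -0.004] y [1.    0.007 0.006] F [ 5.35 -2.53  4.63] w 0.0173 g 22.1
```

View pics/c5.png

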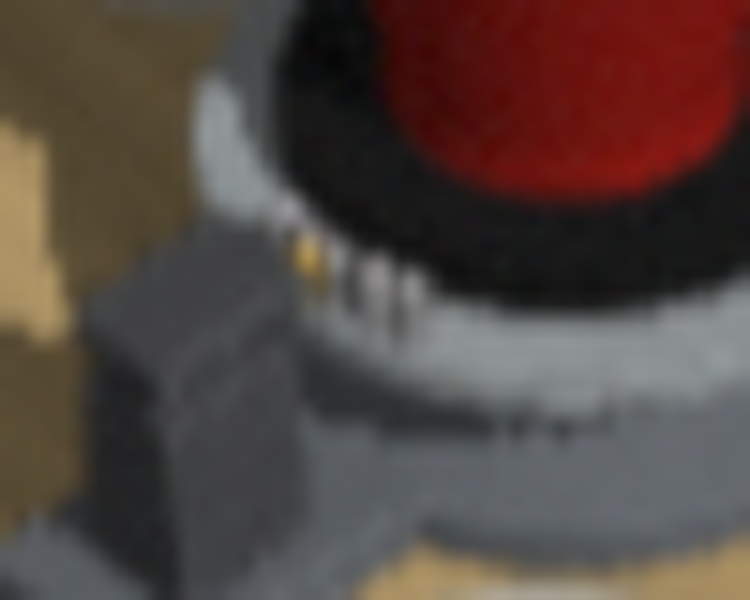

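Pin 2 is behind the follower at crop (287,215), and three pins remain right of it, so the second click is done. The third should come about 20 mm further on, at TCP x ≈ 0.534.

Request:
play_rows(motion=[[0.001,-0.095,0,0.115,12],[0.001,-0.095,0,0.115,12]])

```text
clock: 7.2
position: [0.5498, -0.1555, 0.0747]
ee_rot: [0.004, 0.712, 0.702, 0.001]
contact_force: [3.9, -1.4, 5.0]
width: 0.0173
gripper_force: 22.1
```

Request:
play_rows(motion=[[0.001,-0.095,0,0.115,12],[0.001,-0.095,0,0.115,12]])

```text
clock: 7.45
position: [0.5455, -0.1555, 0.0747]
ee_rot: [0.003, 0.719, 0.695, 0.0]
contact_force: [4.6, -3.3, 5.4]
width: 0.0177
gripper_force: 22.1
```

Request:
play_rows(motion=[[0.001,-0.095,0,0.115,12],[0.001,-0.095,0,0.115,12]])

```text
clock: 7.7
position: [0.5413, -0.1555, 0.0747]
ee_rot: [0.003, 0.726, 0.688, 0.0]
contact_force: [3.2, -4.1, 5.5]
width: 0.0172
gripper_force: 22.0
```

Request:
play_rows(motion=[[0.001,-0.095,0,0.115,12],[0.001,-0.095,0,0.115,12]])

```text
clock: 7.95
position: [0.5371, -0.1554, 0.0747]
ee_rot: [0.003, 0.733, 0.681, -0.0]
contact_force: [2.7, -4.1, 6.3]
width: 0.0172
gripper_force: 22.0
```

```bash
python3 st.py
```

```text
7.95 [ 0.5371 -0.1554  0.0747] x [ 0.073  0.997 -0.004] y [ 0.997 -0.073  0.004] F [ 2.69 -4.12  6.27] w 0.0172 g 22.0
```

One small step more, then a settle.

Request:
play_rows(motion=[[0.001,-0.085,0,0.1,12],[0.001,-0.085,0,0.1,12]])

```text
clock: 8.2
position: [0.5337, -0.1552, 0.0747]
ee_rot: [0.003, 0.738, 0.674, -0.0]
contact_force: [2.9, -3.9, 5.6]
width: 0.0171
gripper_force: 22.0
```

Request:
play_rows(motion=[[0,0,0,0,12],[0,0,0,0,12],[0,0,0,0,12],[0,0,0,0,12]])

```text
clock: 8.7
position: [0.5339, -0.1552, 0.0747]
ee_rot: [0.003, 0.738, 0.674, -0.0]
contact_force: [2.3, -4.1, 6.2]
width: 0.0175
gripper_force: 22.0
```

```bash
python3 st.py;  python3 - <<'E'
from h import *
d=manip.get_image("scene");np.savez("s4.npz",**d)
cv2.imwrite("pics/c6.png",cv2.resize(d["img"][210:250,285:335],None,fx=15,fy=15,interpolation=2)[:,:,::-1])
E
```

```text
8.7 [ 0.5339 -0.1552  0.0747] x [ 0.09   0.996 -0.004] y [ 0.996 -0.09   0.004] F [ 2.3  -4.07  6.15] w 0.0175 g 22.0
```

View pics/c6.png

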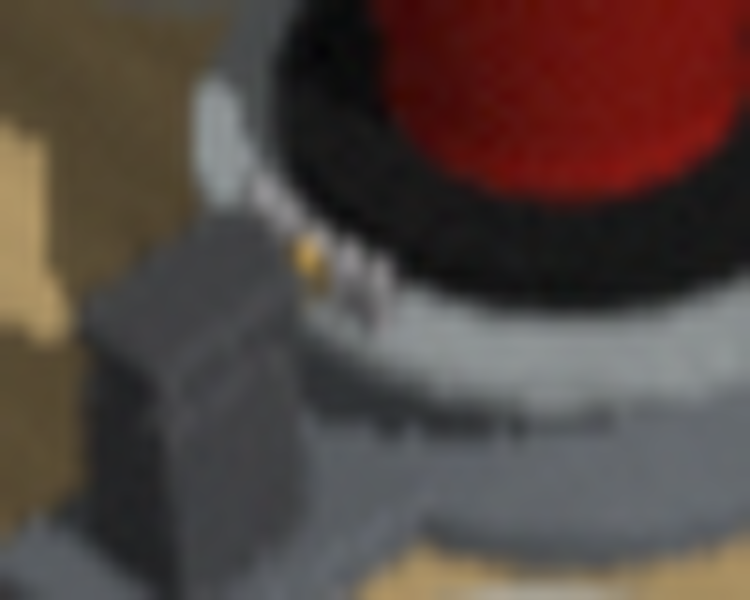

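Pins 4 and 5 are right of the follower at crop (348,255) and (382,270), and pin 3 is at it. The force is still low and hasn't jumped, so I'll advance in 1.6 mm steps until the click is felt.

Request:
play_rows(motion=[[0,-0.04,0,0.05,12],[0,-0.04,0,0.05,12],[0,-0.04,0,0.05,12]])

```text
clock: 9.12
position: [0.5327, -0.1551, 0.0747]
ee_rot: [0.003, 0.741, 0.671, -0.0]
contact_force: [3.5, -3.8, 5.0]
width: 0.0178
gripper_force: 22.1
```

```bash
python3 st.py
```

```text
9.12 [ 0.5327 -0.1551  0.0747] x [ 0.099  0.995 -0.004] y [ 0.995 -0.099  0.005] F [ 3.52 -3.83  5.04] w 0.0178 g 22.1
```

Request:
play_rows(motion=[[0,-0.04,0,0.05,12],[0,-0.04,0,0.05,12],[0,-0.04,0,0.05,12]])

```text
clock: 9.5
position: [0.5316, -0.155, 0.0747]
ee_rot: [0.004, 0.744, 0.668, 0.0]
contact_force: [5.3, -5.2, 5.4]
width: 0.0172
gripper_force: 22.1
```

```bash
python3 st.py
```

```text
9.5 [ 0.5316 -0.155   0.0747] x [ 0.108  0.994 -0.004] y [ 0.994 -0.108  0.006] F [ 5.27 -5.23  5.43] w 0.0172 g 22.1
```

The third click's jump is felt (5.3 N). I'll let it settle, then check the vase and hand in.

Request:
play_rows(motion=[[0,0,0,0,12],[0,0,0,0,12],[0,0,0,0,12],[0,0,0,0,12],[0,0,0,0,12]])

```text
clock: 10.12
position: [0.5316, -0.155, 0.0747]
ee_rot: [0.004, 0.744, 0.668, 0.0]
contact_force: [4.0, -5.6, 5.5]
width: 0.0174
gripper_force: 22.1
```

```bash
python3 st.py;  python3 - <<'E'
from h import *
d=manip.get_image("scene")
for D in(np.load("scene.npz"),d):
    im=D["img"].astype(int);m=(im[...,0]>90)&(im[...,1]<40);m[:, :290]=0;m[:,360:]=0
    v,u=np.nonzero(m);print(m.sum(),u.mean().round(2),v.mean().round(2),u[v<175].mean().round(2),u[v>210].mean().round(2))
cv2.imwrite("pics/c7.png",cv2.resize(d["img"][100:300,200:400],None,fx=3,fy=3,interpolation=2)[:,:,::-1])
E
```

```text
10.12 [ 0.5316 -0.155   0.0747] x [ 0.108  0.994 -0.005] y [ 0.994 -0.108  0.006] F [ 3.95 -5.62  5.45] w 0.0174 g 22.1
1292 324.77 190.41 322.29 326.01
1323 324.37 190.59 322.29 325.63
```

View pics/c7.png

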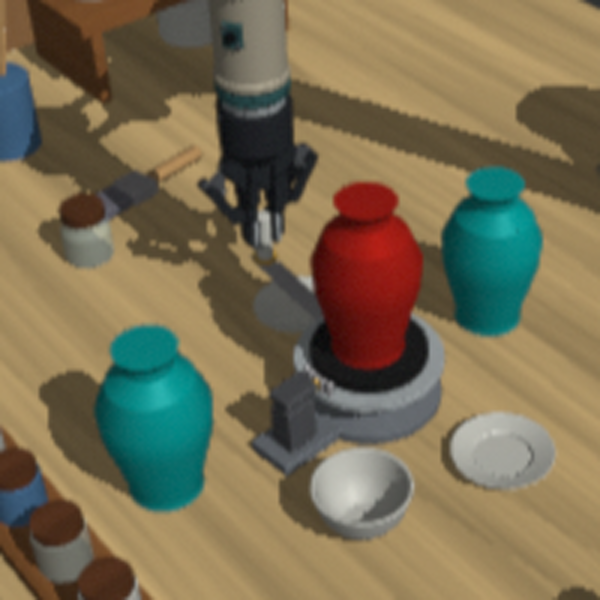

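The gripper still holds the handle, at about crop (263,235). The red vase is upright on its pad at (366,275), and the other things are where they were.

```bash
python3 -c "
from rig import manip
print(manip.sign_off())"
```

```text
the job is handed in; nothing more can be done
None
```

I handed the job in at about 10 s, with the lever at the third click and the handle still held at 22 N; the vase was upright on its pad and nothing else appeared moved, but sign-off returned no verdict.

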